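Check jam jars with a height gauge, stamp and sort them

ROBOT

A 7-joint arm with a two-finger parallel gripper is mounted at the origin on a cart in front of the work surface, level with it; the furniture and walls round the work are solid. World frame = base frame: x ahead of the robot, y to its left, z up, the work surface at z = 0. Lengths are in m, angles in rad, forces in N, time in s.
With the tool pointing down it reaches from about 0.425 to 0.95 m from the base axis. Payload 16.7 kg.
Tool frame: the origin (TCP) lies on the mounting face of the last link; the fingertips stand 199 mm ahead of it and the grasp point (between the pads) lies 180 mm ahead of it; z points along the fingers, y is the line along which they close (so a half turn about z gives the same grasp; the last joint's range is limited). The gripper opens to 94 mm and grips with 3 to 60 N. Pads are 16 mm wide; open, the fingers measure 119 mm over their backs; the gripper's body (75 mm by 177 mm) begins 78 mm behind the grasp point.
Start: joints at [-1.331, 0.426, 0.074, 1.606, -0.034, 1.111, -0.067], TCP at [0.257, 0.624, 0.405] pointing down, gripper open.
Joint ranges: [-2.85, 2.85], [-0.5, 2.14], [-1.23, 1.37], [0.21, 2.46], [-1.02, 4.16], [0.16, 2.05], [-2.73, 2.73]. Speed limits (rad/s): [1.89, 1.89, 2.39, 2.39, 3.01, 3.01, 3.01].

INTERFACE

Orientations are given as [roll, pitch, yaw] about the fixed x, y, z axes, in that order (R = Rz(yaw) Ry(pitch) Rx(roll)).
In Python, from bench import read_state, capture, calibration, close_job gives the robot as it stands. The module is installed in compiled form; this text tells all that it offers.
- The arm moves only by the tool send_rows, never from a script. Its argument "deltas" is text: rows parted by semicolons, each of 4 numbers parted by spaces: the shift along the world's x, y, z in cm, then the turn about the world's z in degrees. In form: x y z spin; .... A call has 1 to 20 rows; each row shifts and turns the commanded pose from where the row before left it; what a row does not reach is not made up. A row lasts 1/12 s, in which the tool goes at most 41.7 mm and 7.16 degrees, less where a joint would pass 70% of its speed; a pose out of reach is approached as far as the arm can. A call with a gripper value outside its range is refused whole. "fingers" is the opening, from 0 (shut) to 1 (fully open), set as the call begins (left out, the last holds). The fingers move at their own pace and stop on an object; "force" is the grip in N (left out, the last holds). Time passes only in rows, so rows that do not move let the fingers close. It gives the time, the measured TCP pose, the force, the opening and the grip force at its end, in the units of the state.
- read_state(): the state, without advancing time (a new reading comes with each control period).
- capture(name): name is "scene" or "side" or "wrist"; returns (picture, depth): 420x560x3 uint8, red, green, blue; 420x560 float32, m along the optical axis (not along the pixel's ray), 0 where there is no reading.
- calibration(name): a dict with "fx", "fy", "cx", "cy" (pixels), "k1" (the pictures are not rectified: a ray, as slopes to the right and down, at radius r is drawn at 1 + k1 r^2 times it, then the intrinsics apply), "R" (3x3) and "t" (3): a world point X has camera coordinates R X + t. Camera axes: x right, y down, z forward; pixel columns grow to the right and rows downward; lengths in m; the calibration is good to about 2 mm. A picture is of the moment at which its call begins: read the wrist's pose just before it. calibration takes no time and is no camera call; for the wrist camera it gives the pose at the moment of the call.
- close_job(): hands the job in; it is judged then, once.
The state is a dict: "time": time; "q": joint angles; "qd": joint speeds; "joint_torque": joint torques, N m; "tcp_pos": TCP position; "ee_rot": TCP orientation; "contact_force": force on the tool from outside, world axes, zero at the start; "ft_torque": the same for the moment, N m; "finger_gap": finger opening in m; "grip_force": force on a finger pad.
Only numpy, scipy, OpenCV 4.12 (cv2) and the standard library are available. Lean on these libraries where they do the work, as an engineer would, in place of code of your own. Each camera call takes 0.05 s, during which the arm holds its last target. There are 200 camera calls.

TASK

Working through the jars from left to right, set the bridge gauge over each one so that it stands on the counter with its sprung foot on the middle of the cap, and read the height: 12 mm on the gauge is a well-closed jar, 20 mm one whose cap stands proud. When all are measured, and again from left to right, press each well-closed jar upright, centred on the sprung plate of the date stamper until the plate is fully down, and stand it on the brown cork sale mat; put the jars with proud caps, unstamped, upright on the red returns mat. Leave the gauge standing on the counter with its foot free, and do not disturb the doughnut and the muffin.

Things in the scene. Friction and masses are not known exactly. Their poses are not given: they have to be found in the camera images.
- jar_a1: Glass jam jar, 60 mm in diameter, with a green screw cap 62 mm in diameter and 12 mm tall with a white disc on top; about 0.28 kg, thick-bottomed. It is the left jar of the row at the start, if it is present (None: absent today). 72 mm tall in all if its cap is home, 80 mm if the cap stands proud: which, only the gauge tells. Best gripped round the glass about 35 mm above its base. Origin: centre of its underside, z up the jar.
- jar_a2: Glass jam jar, 60 mm in diameter, with a green screw cap 62 mm in diameter and 12 mm tall with a white disc on top; about 0.28 kg, thick-bottomed. It is the left jar of the row at the start, if it is present (None: absent today). 72 mm tall in all if its cap is home, 80 mm if the cap stands proud: which, only the gauge tells. Best gripped round the glass about 35 mm above its base. Origin: centre of its underside, z up the jar.
- jar_b: Glass jam jar, 60 mm in diameter, with a green screw cap 62 mm in diameter and 12 mm tall with a white disc on top; about 0.28 kg, thick-bottomed. It is the middle jar of the row at the start, if it is present (None: absent today). 72 mm tall in all if its cap is home, 80 mm if the cap stands proud: which, only the gauge tells. Best gripped round the glass about 35 mm above its base. Origin: centre of its underside, z up the jar.
- jar_c1: Glass jam jar, 60 mm in diameter, with a green screw cap 62 mm in diameter and 12 mm tall with a white disc on top; about 0.28 kg, thick-bottomed. It is the right jar of the row at the start, if it is present (None: absent today). 72 mm tall in all if its cap is home, 80 mm if the cap stands proud: which, only the gauge tells. Best gripped round the glass about 35 mm above its base. Origin: centre of its underside, z up the jar.
- jar_c2: Glass jam jar, 60 mm in diameter, with a green screw cap 62 mm in diameter and 12 mm tall with a white disc on top; about 0.28 kg, thick-bottomed. It is the right jar of the row at the start, if it is present (None: absent today). 72 mm tall in all if its cap is home, 80 mm if the cap stands proud: which, only the gauge tells. Best gripped round the glass about 35 mm above its base. Origin: centre of its underside, z up the jar.
- gauge: Loose bridge gauge of aluminium, 0.45 kg: two leg plates (56 mm along its x, 6 mm thick, inner faces 114 mm apart along its y, 94 mm tall) carry a crossbar 126 mm long (y), 30 mm wide, 94 to 106 mm up. It stands on its legs by itself, either way round; both legs need flat counter. 156 mm tall in all. Origin: under the middle of the crossbar, level with the leg ends, z up.
- gauge_grip (a point): Centre of the gauge's black grip, 128 mm above its origin: a square post 28 x 28 mm from 106 to 150 mm up, with a 36 x 36 mm head from 150 to 156 mm.
- counter_front (a point): A point on the counter's straight front edge, which runs along y; the counter lies beyond it (greater x), its top at z = 0.
- food_board (a point): Foremost point of the big round wooden board of fruit and cheese behind the jars (fixed, about 0.5 m across, its top 40 mm above the counter).
- gauge_foot (a joint): Reading of the gauge (m): how far the sprung foot, a steel disc 28 mm in diameter, is pushed up. 0 when free, with the foot's underside 60 mm above the leg ends; so with the legs on the counter the height of the thing below is 60 mm + reading. Range 0 to 0.026; soft spring, 1 to 2.3 N, too weak to lift the gauge. A red pointer on the foot moves up along a white scale (marks every 4 mm) at the gauge's front (its -x side).
- foot_tip (a point): Centre of the underside of the gauge's sprung foot.
- stamper: Date stamper fixed to the counter: grey round base 100 mm in diameter, 17 mm tall, with a sprung steel plate 76 mm in diameter above it. Origin: centre of its underside; the plate's top is 40 mm above it when up, 30 mm when fully down.
- stamp_plate (a joint): How far the stamper's plate is pressed (m): 0 up, 0.010 fully down. The spring takes about 4 N at the start and 10 N fully down; a jar's own weight hardly moves it.
- sale_mat: Brown cork mat fixed to the counter, 110 mm (its x) by 250 mm (its y), 3 mm thick; takes three jars in a row along y. Origin: centre of its underside.
- returns_mat: Red mat fixed to the counter, 110 mm (its x) by 170 mm (its y), 3 mm thick; takes two jars side by side along y. Origin: centre of its underside.
- doughnut: Pink iced doughnut, 85 mm across, 30 mm tall, on the counter at the left; leave alone. Origin: centre of its underside.
- muffin: Chocolate muffin, 60 mm across, 46 mm tall, on the counter at the right on some days (None: absent); leave alone. Origin: centre of its underside.

How it is judged:
By the outcome, as a careful person would: the job done as asked, in the order asked, and still so for the second after the job is handed in, with the robot touching nothing.
Of jar_a1, jar_a2 only 1 to 1 are there at a start; the rules pass over those that are not, and their reading is None.
Of jar_c1, jar_c2 only 1 to 1 are there at a start; the rules pass over those that are not, and their reading is None.
Of jar_b, muffin only 1 to 2 are there at a start; the rules pass over those that are not, and their reading is None.
At some moment in a run one of jar_a1, jar_a2, jar_b, jar_c1, jar_c2 may be knocked a few centimetres aside while the robot is not near it.
It also fails if it takes over 208 s, if anything falls off the work surface, if the arm or the gripper's body presses on something with over 40 N, if the wrist force passes 120 N, or if a joint passes its speed limit or range.

## Working session

There is one attempt and no reset: what is moved stays moved. The work goes in short steps, Python scripts to look and compute and a tool call to move; the robot and the scene stay as the last step left them, time stands still between calls to the robot, and variables do not carry over. Pictures are saved under pics/ and viewed, at most 14 in all, crops included, and the job is handed in when it is done.

Besides the shell and the picture viewer there is one more tool, called after "Call:" in YAML: its name, and indented under it one key for each argument. send_rows: Moves the arm, as the interface text tells. Its arguments: {"type":"object","properties":{"deltas":{"type":"string"},"fingers":{"type":"number"},"force":{"type":"number"}},"required":["deltas"]}

```bash
mkdir -p pics; cat > h.py <<'E'
import numpy as np, cv2
from bench import read_state, capture, calibration, close_job
def grab(n):
    c=calibration(n); p,d=capture(n); return c,p,d
def save(p,f): cv2.imwrite('pics/'+f,p[:,:,::-1])
def cloud(c,d):
    h,w=d.shape; u,v=np.meshgrid(np.arange(w,dtype=float),np.arange(h,dtype=float))
    K=np.array([[c['fx'],0,c['cx']],[0,c['fy'],c['cy']],[0,0,1]])
    n=cv2.undistortPoints(np.stack([u,v],-1).reshape(-1,1,2),K,np.array([c['k1'],0,0,0,0.])).reshape(h,w,2)
    X=np.dstack([n*d[...,None],d])
    W=(X-np.array(c['t']))@np.array(c['R']); W[d<=0]=np.nan; return W
E
python3 - <<'E'
from h import *
s=read_state(); print(s['time'],s['tcp_pos'],s['ee_rot'],s['finger_gap'])
for n in ('scene','side'):
    c,p,d=grab(n); save(p,n+'0.png'); np.savez(n+'0.npz',p=p,W=cloud(c,d)); R=np.array(c['R']);print(n,-R.T@np.array(c['t']),R[2])
E
```

```text
0.0 [0.25640323 0.62418522 0.40396566] [-3.14026477e+00  8.94234775e-05  2.75180904e+00] 0.09396473089441047
scene [-0.74487016 -1.23399475  1.21354729] [ 0.59608788  0.59335676 -0.54093161]
side [0.29474929 1.30169985 0.92129505] [ 0.12521469 -0.83633425 -0.53372869]
```

View pics/scene0.png

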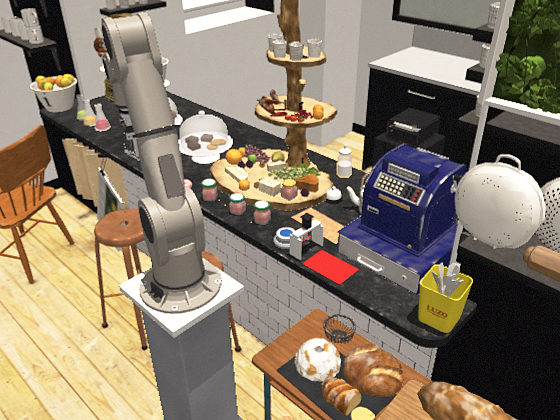

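View pics/side0.png

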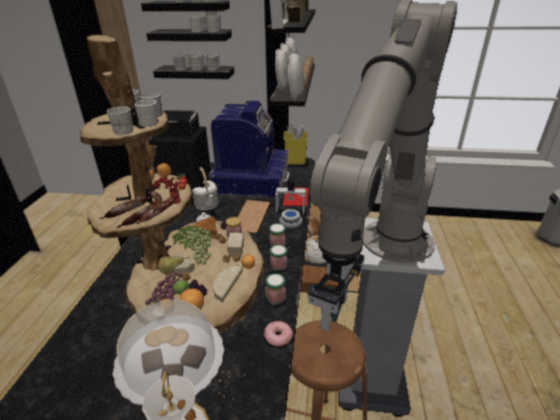

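The scene view shows three jars at about (209,188), (237,203) and (262,212), the stamper at (287,236), the gauge at (305,240), the red mat at (330,266) and the cork mat behind the gauge at (320,225). In the side view the doughnut is at (278,333). Next I'll merge both clouds into a top-down map.

```bash
python3 - <<'E'
from h import *
S=1000; x0,x1,y0,y1=0.3,1.0,-0.6,0.5   # mm px; up=+x, left=+y
img=np.zeros((700,1100,3),np.uint8); Z=np.full((700,1100),-1.)
for n in ('side0','scene0'):
    f=np.load(n+'.npz'); W=f['W'];p=f['p']
    # upsample
    Wb=cv2.resize(W.astype(np.float32),None,fx=5,fy=5,interpolation=cv2.INTER_NEAREST) if 0 else cv2.resize(W.astype(np.float32),None,fx=4,fy=4)
    pb=cv2.resize(p,None,fx=4,fy=4); 
    w=Wb.reshape(-1,3);c=pb.reshape(-1,3)
    m=np.isfinite(w).all(1)&(w[:,2]>-.02)&(w[:,2]<.2)&(w[:,0]>x0)&(w[:,0]<x1)&(w[:,1]>y0)&(w[:,1]<y1)
    w=w[m];c=c[m];o=np.argsort(w[:,2]);w=w[o];c=c[o]
    r=((x1-w[:,0])*S).astype(int).clip(0,699);q=((y1-w[:,1])*S).astype(int).clip(0,1099)
    k=w[:,2]>=Z[r,q]-.004
    img[r[k],q[k]]=c[k];Z[r[k],q[k]]=w[k,2]
for g in range(0,1100,100): cv2.line(img,(g,0),(g,699),(255,255,0),1)
for g in range(0,700,100): cv2.line(img,(0,g),(1099,g),(255,255,0),1)
save(cv2.resize(img,(800,509),interpolation=cv2.INTER_AREA),'top0.png')
# measurements
for n in ('side0','scene0'):
    f=np.load(n+'.npz'); W=f['W'];p=f['p'].astype(int)
    hsv=cv2.cvtColor(f['p'],cv2.COLOR_RGB2HSV)
    work=(W[...,0]>.35)&(W[...,0]<.95)&(abs(W[...,1])<.6)
    def rep(name,m,amin=25):
        l,st=cv2.connectedComponentsWithStats(m.astype(np.uint8))[1:3]
        for i in range(1,len(st)):
            if st[i,4]>=amin:
                w=W[l==i]; print(n,name,st[i,4],'mid',np.round((w.min(0)+w.max(0))/2,3),'min',np.round(w.min(0),3),'max',np.round(w.max(0),3),'med',np.round(np.median(w,0),3))
    rep('green',work&(hsv[...,0]>40)&(hsv[...,0]<90)&(hsv[...,1]>60)&(W[...,2]>.05)&(W[...,2]<.1),8)
    rep('white',work&(hsv[...,1]<60)&(hsv[...,2]>120)&(W[...,2]>.05)&(W[...,2]<.17),15)
    rep('red',work&((hsv[...,0]<6)|(hsv[...,0]>174))&(hsv[...,1]>200)&(W[...,2]<.02)&(W[...,2]>-.02),60)
    rep('cork',work&(hsv[...,0]>5)&(hsv[...,0]<20)&(hsv[...,1]>90)&(W[...,2]<.014)&(W[...,2]>-.01),60)
    rep('blue',work&(hsv[...,0]>95)&(hsv[...,0]<125)&(hsv[...,1]>100)&(W[...,2]<.06)&(W[...,2]>-.01)&(W[...,1]>-.3),30)
    rep('pink',work&(hsv[...,0]>160)&(hsv[...,1]>60)&(hsv[...,1]<190)&(W[...,2]<.04)&(W[...,2]>0),60)
E
```

```text
side0 green 26 mid [0.47  0.099 0.078] min [0.44 0.08 0.07] max [0.501 0.117 0.085] med [0.471 0.106 0.077]
side0 green 37 mid [0.448 0.215 0.07 ] min [0.418 0.187 0.065] max [0.478 0.243 0.074] med [0.445 0.231 0.069]
side0 green 60 mid [0.437 0.385 0.076] min [0.406 0.361 0.07 ] max [0.468 0.409 0.083] med [0.432 0.401 0.077]
side0 green 40 mid [0.74  0.441 0.072] min [0.727 0.431 0.061] max [0.753 0.45  0.082] med [0.74  0.444 0.074]
side0 green 18 mid [0.721 0.428 0.073] min [0.716 0.419 0.068] max [0.726 0.437 0.078] med [0.721 0.428 0.075]
side0 white 177 mid [ 0.837 -0.203  0.104] min [ 0.789 -0.277  0.068] max [ 0.885 -0.129  0.14 ] med [ 0.828 -0.158  0.096]
side0 white 45 mid [ 0.482 -0.178  0.108] min [ 0.458 -0.191  0.098] max [ 0.507 -0.164  0.117] med [ 0.481 -0.174  0.106]
side0 white 42 mid [ 0.405 -0.178  0.106] min [ 0.383 -0.194  0.101] max [ 0.427 -0.162  0.111] med [ 0.405 -0.173  0.106]
side0 white 95 mid [0.469 0.08  0.08 ] min [0.442 0.05  0.076] max [0.496 0.11  0.085] med [0.47  0.082 0.081]
side0 white 178 mid [0.619 0.171 0.072] min [0.584 0.116 0.054] max
[... 2810 characters left out ...]
.079 0.078] min [0.445 0.053 0.069] max [0.506 0.105 0.087] med [0.472 0.079 0.08 ]
scene0 white 390 mid [ 0.446 -0.187  0.092] min [ 0.379 -0.218  0.05 ] max [ 0.513 -0.156  0.134] med [ 0.418 -0.194  0.091]
scene0 white 844 mid [ 0.508 -0.446  0.081] min [ 0.498 -0.599  0.05 ] max [ 0.519 -0.293  0.111] med [ 0.508 -0.456  0.075]
scene0 red 711 mid [ 0.434 -0.31   0.003] min [ 0.375 -0.4   -0.007] max [ 0.493 -0.22   0.013] med [ 0.432 -0.318  0.002]
scene0 cork 653 mid [ 0.62  -0.062  0.003] min [ 0.551 -0.241 -0.008] max [0.689 0.117 0.014] med [ 0.629 -0.107  0.003]
scene0 blue 65 mid [ 0.441 -0.087  0.041] min [ 0.416 -0.11   0.033] max [ 0.465 -0.064  0.048] med [ 0.437 -0.089  0.04 ]
```

View pics/top0.png

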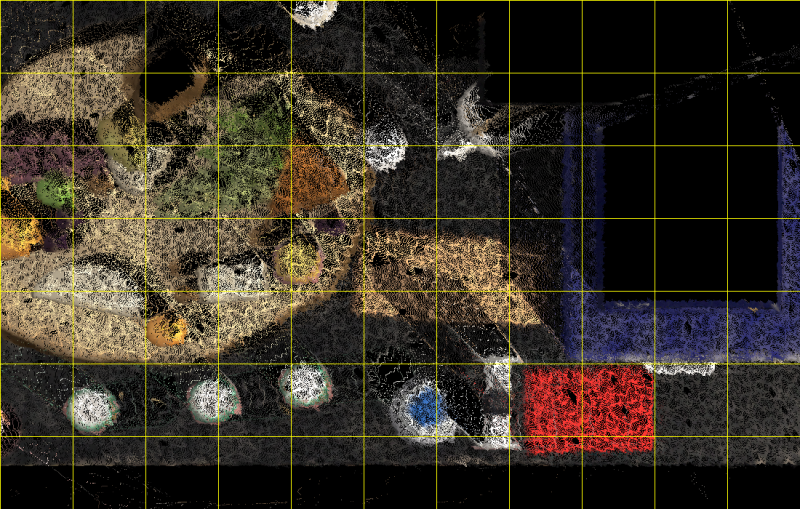

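Jars read from depth: a (0.44,0.377) and c (0.472,0.08) have tops at about 0.080, b (0.449,0.208) at about 0.072. The gauge still has to measure them. Now I'll move over the gauge and stamper for a wrist look.

Call:
send_rows:
  deltas: "1.1 -3.6 0.3 -3.4;1.1 -3.6 0.3 -3.4;1.1 -3.6 0.3 -3.4;1.1 -3.6 0.3 -3.4;1.1 -3.6 0.3 -3.4;1.1 -3.6 0.3 -3.4;1.1 -3.6 0.3 -3.4;1.1 -3.6 0.3 -3.4;1.1 -3.6 0.3 -3.4;1.1 -3.6 0.3 -3.4;1.1 -3.6 0.3 -3.4;1.1 -3.6 0.3 -3.4;1.1 -3.6 0.3 -3.4;1.1 -3.6 0.3 -3.4;1.1 -3.6 0.3 -3.4;1.1 -3.6 0.3 -3.4;1.1 -3.6 0.3 -3.4;1.1 -3.6 0.3 -3.4;1.1 -3.6 0.3 -3.4;1.1 -3.6 0.3 -3.4"
  fingers: 1
  force: 30

```text
time: 1.77
tcp_pos: [0.4764, -0.0977, 0.465]
ee_rot: [3.141, -0.001, 1.562]
contact_force: [-0.1, 0.4, -0.6]
finger_gap: 0.094
grip_force: 0.0
```

```bash
python3 - <<'E'
from h import *
s=read_state(); print(s['time'],s['tcp_pos'],s['ee_rot'],s['q'])
c,p,d=grab('wrist'); save(p,'w1.png'); np.savez('w1.npz',p=p,W=cloud(c,d)); R=np.array(c['R']);print(-R.T@np.array(c['t']),R)
E
```

```text
1.7667 [ 0.47637567 -0.09766009  0.46497992] [ 3.14103166e+00 -5.15587560e-04  1.56216761e+00] [-0.65363309  0.04257907  0.76108694  1.97487154 -0.03300876  1.13558179
  0.11227791]
[ 0.47776213 -0.02231279  0.44557104] [[ 9.99964776e-01 -8.38930447e-03  2.56699368e-04]
 [-8.17205392e-03 -9.66183557e-01  2.57725728e-01]
 [-1.91412090e-03 -2.57718748e-01 -9.66218083e-01]]
```

View pics/w1.png

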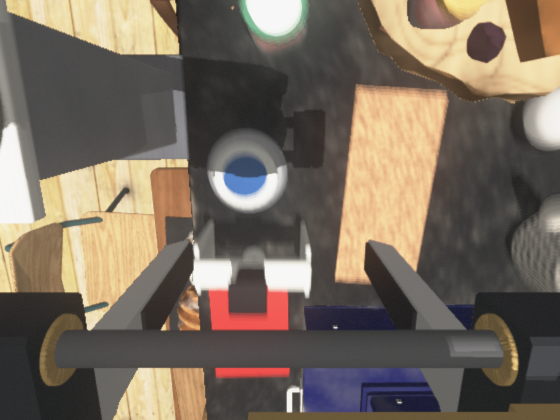

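The wrist view shows the stamper at (247,175), the gauge at about (250,270) with its crossbar roughly along x, the cork mat from (355,88) to (420,285), the red mat below the gauge, and cap c at (273,8). Now for exact measurements.

```bash
cat >> h.py <<'E'
def rect(W,m,name):
    l,st=cv2.connectedComponentsWithStats(m.astype(np.uint8))[1:3]
    i=1+np.argmax(st[1:,4]); w=W[l==i]; r=cv2.minAreaRect((w[:,:2]*1000).astype(np.float32))
    print(name,st[i,4],np.round(r[0],1),np.round(r[1],1),round(r[2],1),'z',np.round(np.nanmedian(w[:,2]),4)); return r
E
python3 - <<'E'
from h import *
f=np.load('w1.npz');W=f['W'];p=f['p'];hsv=cv2.cvtColor(p,cv2.COLOR_RGB2HSV);H,S,V=hsv[...,0],hsv[...,1],hsv[...,2]
x,y,z=W[...,0],W[...,1],W[...,2]
rect(W,(abs(z-.04)<.004)&(x>.37)&(x<.52)&(y<.0)&(y>-.15),'plate')
rect(W,(abs(z-.017)<.004)&(x>.35)&(x<.52)&(y<.0)&(y>-.15),'base')
rect(W,(H>5)&(H<20)&(S>80)&(abs(z-.003)<.006)&(x>.52)&(y<.03),'cork')
rect(W,((H<6)|(H>174))&(S>180)&(abs(z-.003)<.006),'red')
g=(x>.34)&(x<.54)&(y<-.12)&(y>-.25)
rect(W,g&(abs(z-.156)<.005),'head'); rect(W,g&(abs(z-.106)<.005),'bar')
rect(W,g&(z>.088)&(z<.112),'bar+legs')
rect(W,g&(z>.01)&(z<.112),'gaugeall')
for a,b in((0.0,.02),(.02,.05),(.05,.08),(.08,.1)):
    m=g&(z>a)&(z<b)&(y>-.2); print(a,m.sum(),np.round(np.nanpercentile(W[m],[1,50,99],axis=0),3).tolist() if m.sum() else '')
rect(W,(abs(z-.078)<.008)&(y>.0)&(x<.55),'capc')
m=(abs(z)<.003)&(x<.40); 
for yy in (-.1,-.05,0,.05): 
    k=m&(abs(y-yy)<.01); print('front',yy,np.nanmin(x[k]) if k.any() else None)
m=(abs(z-.04)<.006)&(x>.5)&(y>0); print('board pts',np.round(W[m][np.argsort(x[m])[:3]],3))
E
```

```text
plate 3262 [437.1 -86.9] [74.8 75. ] 59.3 z 0.0406
base 1330 [436.8 -86.6] [95.5 95.1] 8.9 z 0.0166
cork 15059 [ 618.4 -122.6] [262.2 116. ] 86.0 z 0.0033Traceback (most recent call last):
  File "<stdin>", line 7, in <module>
  File "h.py", line 14, in rect
    i=1+np.argmax(st[1:,4]); w=W[l==i]; r=cv2.minAreaRect((w[:,:2]*1000).astype(np.float32))
        ~~~~~~~~~^^^^^^^^^^
    return _wrapfunc(a, 'argmax', axis=axis, out=out, **kwds)
    return bound(*args, **kwds)
ValueError: attempt to get argmax of an empty sequence
```

```bash
sed -i "s/    i=1+np.argmax/    if len(st)<2: return print(name,'none')\n    i=1+np.argmax/" h.py
python3 - <<'E'
from h import *
f=np.load('w1.npz');W=f['W'];p=f['p'];hsv=cv2.cvtColor(p,cv2.COLOR_RGB2HSV);H,S,V=hsv[...,0],hsv[...,1],hsv[...,2]
x,y,z=W[...,0],W[...,1],W[...,2]
print(W[300,220],hsv[300,220],W[365,250])
rect(W,((H<6)|(H>174))&(S>180)&(y<-.15)&(z<.03),'red')
g=(x>.34)&(x<.54)&(y<-.12)&(y>-.25)
rect(W,g&(abs(z-.156)<.005),'head'); rect(W,g&(abs(z-.106)<.005),'bar')
rect(W,g&(z>.088)&(z<.112),'bar+legs')
rect(W,g&(z>.01)&(z<.112),'gaugeall')
for a,b in((0.01,.02),(.02,.05),(.05,.08),(.08,.1)):
    m=g&(z>a)&(z<b); print(a,m.sum(),np.round(np.nanpercentile(W[m],[1,50,99],axis=0),3).tolist() if m.sum() else '')
rect(W,(abs(z-.078)<.008)&(y>.0)&(x<.55),'capc')
m=(abs(z)<.003)&(x<.40); 
for yy in (-.1,-.05,0,.05): 
    k=m&(abs(y-yy)<.01); print('front',yy,np.nanmin(x[k]) if k.any() else None)
m=(abs(z-.04)<.006)&(x>.5)&(y>0); print('board pts',np.round(W[m][np.argsort(x[m])[:3]],3))
E
```

```text
[ 0.3937574  -0.27364619  0.00295535] [  1 165 243] [ 0.47116276 -0.07486714  0.38075527]
red none
head 1455 [ 447.2 -181.9] [36.5 36.2] 88.1 z 0.1563
bar 2461 [ 447.4 -181.5] [ 30.7 125.4] 88.9 z 0.1062
bar+legs 2855 [ 447.  -182.1] [ 56.2 126.2] 89.0 z 0.106
gaugeall 3725 [ 447.  -181.7] [ 56.7 126.2] 88.9 z 0.1055
0.01 299 [[0.387, -0.201, 0.01], [0.437, -0.132, 0.015], [0.508, -0.12, 0.02]]
0.02 335 [[0.386, -0.194, 0.021], [0.391, -0.158, 0.039], [0.51, -0.12, 0.05]]
0.05 460 [[0.386, -0.181, 0.051], [0.444, -0.171, 0.066], [0.51, -0.153, 0.079]]
0.08 411 [[0.385, -0.209, 0.08], [0.421, -0.166, 0.094], [0.509, -0.153, 0.1]]
capc 1911 [471.2  65.6] [30.2 62.7] 89.5 z 0.0805
front -0.1 0.11735913382270283
front -0.05 0.1283175236342317
front 0 0.1393723582913307
front 0.05 0.1480534181945702
board pts [[0.5   0.065 0.043]
 [0.5   0.067 0.043]
 [0.5   0.066 0.042]]
```

Call:
send_rows:
  deltas: "-1 -2.8 0 0;-1 -2.8 0 0;-0.9 -2.8 0 -0.6;0 0 -3.5 0;0 0 -3.5 0;0 0 -3.5 0;0 0 -3 0;0 0 -2 0;0 0 0 0;0 0 0 0"

```text
time: 2.65
tcp_pos: [0.4472, -0.1797, 0.3087]
ee_rot: [-3.139, 0.0, 1.554]
contact_force: [0.8, 0.4, 0.3]
finger_gap: 0.094
grip_force: 0.0
```

Call:
send_rows:
  deltas: "0 -0.2 0.1 0;0 0 0 0;0 0 0 0;0 0 0 0;0 0 0 0;0 0 0 0;0 0 0 0;0 0 0 0;0 0 0 0;0 0 0 0"
  fingers: 0
  force: 30

```text
time: 3.48
tcp_pos: [0.4474, -0.1817, 0.3106]
ee_rot: [-3.141, -0.0, 1.554]
contact_force: [-1.4, -0.9, 0.7]
finger_gap: 0.0359
grip_force: 30.0
```

Gap 36 mm means the pads are catching the head. I'll reopen, go lower and regrip the post.

Call:
send_rows:
  deltas: "0 0 0 0;0 0 0 0;0 0 -0.15 0;0 0 -0.15 0;0 0 0 0;0 0 0 0"
  fingers: 0.6

```text
time: 3.98
tcp_pos: [0.4475, -0.1817, 0.3075]
ee_rot: [-3.141, 0.0, 1.554]
contact_force: [0.0, 0.0, 0.3]
finger_gap: 0.0566
grip_force: 0.0
```

Call:
send_rows:
  deltas: "0 0 0 0;0 0 0 0;0 0 0 0;0 0 0 0;0 0 0 0;0 0 0 0;0 0 0 0"
  fingers: 0

```text
time: 4.57
tcp_pos: [0.4474, -0.1817, 0.3077]
ee_rot: [-3.141, -0.0, 1.554]
contact_force: [-1.8, 0.0, -0.1]
finger_gap: 0.0357
grip_force: 30.0
```

```bash
python3 - <<'E'
from h import *
p=np.load('w1.npz')['p'];q=np.load('scene0.npz')['p']
a=cv2.resize(p[210:310,180:320],(560,400),interpolation=cv2.INTER_CUBIC)
b=cv2.resize(q[205:265,270:335],None,fx=6,fy=6,interpolation=cv2.INTER_CUBIC)[:400,:240]
b=cv2.resize(q[210:265,282:327],(240,293),interpolation=cv2.INTER_CUBIC);b=np.vstack([b,np.zeros((107,240,3),np.uint8)])
save(np.hstack([a,b]),'z1.png')
E
```

```text
(no output)
```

View pics/z1.png

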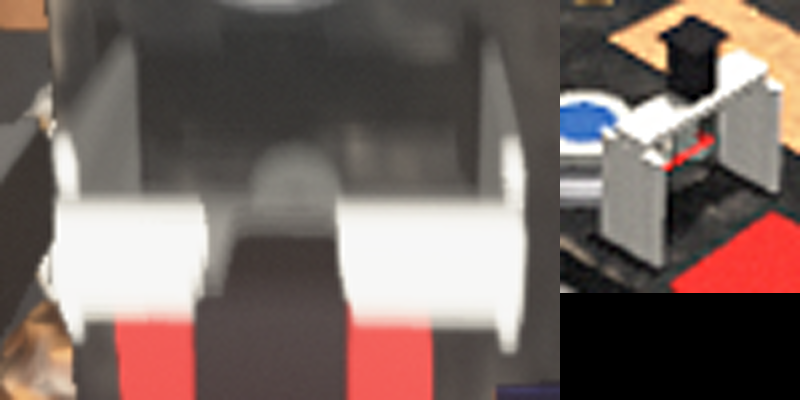

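The red pointer faces world −y, so a −90° turn makes it face −x, in view of the scene camera, with the legs along y. Next I'll lift and carry the gauge to above jar a.

Call:
send_rows:
  deltas: "0 0 1 0;0 0 3 0;0 0 4 0;0.6 2 4 -3;0.6 3.6 0 -6;0.6 3.6 0 -6;0.6 3.6 0 -6;0.6 3.6 0 -6;0.6 3.6 0 -6;0.4 3.6 0 -6;0 3.6 0 -6;0 3.6 0 -6;0 3.6 0 -6;-0.8 3.6 0 -6;-0.8 3.6 0 -6;-0.8 3.6 0 -6;-0.8 3.6 0 -6;-0.8 3.6 0 -4;-0.6 3.5 0 -4;0 0 0 0"
  force: 45

```text
time: 6.23
tcp_pos: [0.4368, 0.3733, 0.4245]
ee_rot: [-3.141, 0.0, 0.033]
contact_force: [-2.2, 0.3, -4.2]
finger_gap: 0.0353
grip_force: 45.0
```

```bash
python3 - <<'E'
from h import *
s=read_state(); print(s['time'],s['tcp_pos'],s['ee_rot'],s['q'],s['finger_gap'])
for n in ('wrist','scene','side'):
    c,p,d=grab(n); save(p,n+'2.png'); np.savez(n+'2.npz',p=p,W=cloud(c,d))
E
```

```text
6.2333 [0.43681895 0.37328571 0.42454649] [-3.14069523e+00  1.33044300e-05  3.26330842e-02] [-1.36538771  0.28410514  0.66984852  1.84280822 -0.19926174  1.08152695
 -2.15898995] 0.035310721356494004
```

View pics/wrist2.png

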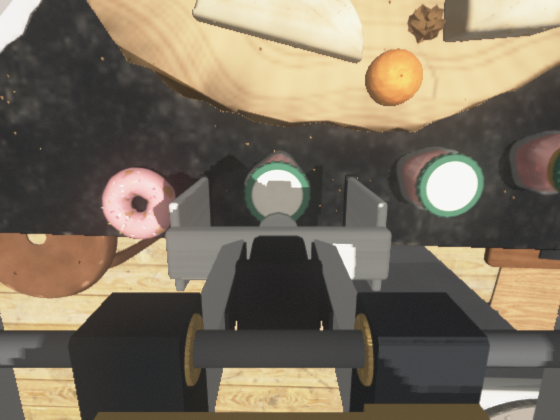

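The wrist view shows the gauge above jar a (cap at (277,193)), the doughnut at (140,202) and jar b at (450,185). Now to measure the caps, the gauge in the hand, and the edges.

```bash
cat > caps.py <<'E'
from h import *
def caps(W,p,tag=''):
    # white disc + green rim points at cap-top height; circle via convex hull enclosing circle per component
    x,y,z=W[...,0],W[...,1],W[...,2]; hsv=cv2.cvtColor(p,cv2.COLOR_RGB2HSV)
    m=(z>.064)&(z<.09)&(x>.36)&(x<.7)&(y>-.5)&(y<.46)
    l,st=cv2.connectedComponentsWithStats(m.astype(np.uint8))[1:3]
    for i in range(1,len(st)):
        if st[i,4]<60: continue
        k=(l==i); grn=(k&(hsv[...,0]>40)&(hsv[...,0]<90)&(hsv[...,1]>60)).sum()
        if grn<8: continue
        w=W[k]; zt=np.percentile(w[:,2],70); t=w[w[:,2]>zt-.004]
        (c,r)=cv2.minEnclosingCircle((t[:,:2]*1000).astype(np.float32))
        print(tag,'cap',np.round(c,1),'r',round(r,1),'ztop',round(float(np.median(t[:,2])),4),'n',st[i,4],'mean',np.round(t.mean(0),4))
E
python3 - <<'E'
from caps import *
for n in ('wrist','scene','side'):
    f=np.load(n+'2.npz'); caps(f['W'],f['p'],n)
f=np.load('wrist2.npz');W=f['W'];x,y,z=W[...,0],W[...,1],W[...,2]
hz=.106+.4245-.3077
g=(x>.4)&(x<.5)&(y>.28)&(y<.46)
rect(W,g&(abs(z-hz)<.006),'bar'); rect(W,g&(z>hz-.1)&(z<hz+.006),'gauge')
for yy in (.1,.25,.377): 
    k=(abs(z)<.004)&(abs(y-yy)<.03); print('front',yy,np.nanpercentile(x[k],[0.2,1]))
    k=(abs(z-.04)<.005)&(x>.48)&(abs(y-yy)<.03); print('board',yy,np.round(np.nanpercentile(x[k],[0.5]),3) if k.any() else '')
E
```

```text
wrist cap [450.5 208.4] r 32.1 ztop 0.0725 n 3346 mean [0.4514 0.2095 0.0724]
wrist cap [466.3 106.2] r 19.7 ztop 0.0745 n 300 mean [0.4662 0.1109 0.0746]
wrist cap [438.4 376.5] r 31.7 ztop 0.0806 n 2994 mean [0.4422 0.3766 0.0805]
scene cap [437.2 368.5] r 36.2 ztop 0.0794 n 108 mean [0.4346 0.3693 0.0794]
scene cap [451.7 201.6] r 35.6 ztop 0.071 n 105 mean [0.4491 0.2026 0.0714]
scene cap [467.4  74. ] r 34.6 ztop 0.0794 n 141 mean [0.4692 0.0723 0.0797]
side cap [434.8 381.6] r 31.2 ztop 0.0806 n 118 mean [0.4295 0.3939 0.0804]
bar 6672 [436.5 373.8] [ 30. 126.] 1.8 z 0.2232
gauge 10724 [436.1 374.2] [ 56. 127.] 1.9 z 0.2223
front 0.1 [0.12384007 0.13632024]
board 0.1 [0.481]
front 0.25 [0.36313841 0.36634163]
board 0.25 [0.501]
front 0.377 [0.38142432 0.38327397]
board 0.377 [0.506]
```

Call:
send_rows:
  deltas: "0.2 0.3 0 -1.8;0 0 -3 0;0 0 -3 0;0 0 -3 0;0 0 -1.5 0;0 0 -0.5 0;0 0 0 0;0 0 0 0;0 0 0 0"

```text
time: 7.13
tcp_pos: [0.4424, 0.3688, 0.3161]
ee_rot: [-3.14, -0.001, -0.003]
contact_force: [-0.8, -1.1, -3.3]
finger_gap: 0.0355
grip_force: 45.0
```

Call:
send_rows:
  deltas: "0 0 3 0;-0.4 0.7 0 0;0 0 0 0;0 0 0 0"

```text
time: 7.47
tcp_pos: [0.4374, 0.3766, 0.345]
ee_rot: [-3.14, -0.0, -0.001]
contact_force: [0.2, -0.8, -5.3]
finger_gap: 0.0351
grip_force: 45.0
```

```bash
python3 - <<'E'
from caps import *
s=read_state(); print(s['time'],s['tcp_pos'],s['ee_rot'])
c,p,d=grab('wrist'); W=cloud(c,d); caps(W,p)
x,y,z=W[...,0],W[...,1],W[...,2]; hz=.106+s['tcp_pos'][2]-.3077
g=(x>.4)&(x<.5)&(y>.28)&(y<.46)
rect(W,g&(abs(z-hz)<.006),'bar'); rect(W,g&(z>hz-.1)&(z<hz+.006),'gauge')
E
```

```text
7.4667 [0.43738813 0.37655927 0.34495015] [-3.14019607e+00 -3.12892666e-04 -8.69239430e-04]
 cap [450.6 208.8] r 31.9 ztop 0.0725 n 5700 mean [0.4516 0.2098 0.0724]
 cap [438.8 376.4] r 31.5 ztop 0.0805 n 2960 mean [0.4518 0.3761 0.0805]
bar 6781 [437.7 377.4] [126.4  29.8] 90.0 z 0.1437
gauge 14108 [440.2 377.4] [126.6  61.7] 89.8 z 0.1348
```

Call:
send_rows:
  deltas: "0.1 -0.1 -1.5 0;0 0 -1 0;0 0 -0.7 0;0 0 -0.3 0;0 0 -0.2 0;0 0 0 0;0 0 0 0"

```text
time: 8.1
tcp_pos: [0.439, 0.3749, 0.3077]
ee_rot: [3.142, -0.0, -0.002]
contact_force: [0.8, -1.4, -1.6]
finger_gap: 0.035
grip_force: 45.0
```

Call:
send_rows:
  deltas: "0 0 -0.1 0;0 0 0 0;0 0 0 0"

```text
time: 8.35
tcp_pos: [0.4394, 0.3751, 0.3075]
ee_rot: [-3.14, -0.001, -0.002]
contact_force: [1.4, -2.3, 8.3]
finger_gap: 0.0353
grip_force: 45.0
```

Call:
send_rows:
  deltas: "0 0 0 0;0 0 0 0;0 0 0 0;0 0 0 0;0 0 0 0;0 0 0 0"
  fingers: 0.55

```text
time: 8.85
tcp_pos: [0.4387, 0.3751, 0.3065]
ee_rot: [-3.142, 0.0, -0.002]
contact_force: [0.4, -0.2, -1.0]
finger_gap: 0.0523
grip_force: 0.0
```

```bash
cat > gz.py <<'E'
from h import *
import sys
s=read_state(); print(s['time'],s['tcp_pos'],s['ee_rot'],s['contact_force'],s['finger_gap'])
tag=sys.argv[1]; gx,gy=float(sys.argv[2]),float(sys.argv[3])
c,p,d=grab('scene'); W=cloud(c,d); hsv=cv2.cvtColor(p,cv2.COLOR_RGB2HSV)
x,y,z=W[...,0],W[...,1],W[...,2]
m=((hsv[...,0]<8)|(hsv[...,0]>172))&(hsv[...,1]>150)&(hsv[...,2]>100)&(abs(x-gx)<.05)&(abs(y-gy)<.05)&(z>.05)&(z<.11)
print('pointer',m.sum(),np.round(np.median(W[m],0),4) if m.any() else None)
k=(abs(x-gx)<.08)&(abs(y-gy)<.08)&(z>0); v,u=np.where(k); a,b=int(v.mean()),int(u.mean())
save(cv2.resize(p[a-30:a+30,b-40:b+40],(800,600),interpolation=cv2.INTER_CUBIC),tag+'.png')
c,p,d=grab('wrist'); W=cloud(c,d); x,y,z=W[...,0],W[...,1],W[...,2]
g=(abs(x-gx)<.08)&(abs(y-gy)<.08); rect(W,g&(abs(z-.106)<.008),'bar')
E
python3 gz.py ga .439 .376
```

```text
8.85 [0.43872429 0.37509241 0.3065371 ] [-3.14158711e+00  7.51093351e-05 -2.13003171e-03] [ 0.35839248 -0.18150461 -1.02791681] 0.05228434265568357
pointer 2 [0.4239 0.4011 0.0943]
bar 6724 [439.9 375.6] [126.1  30. ] 89.7 z 0.1062
```

View pics/ga.png

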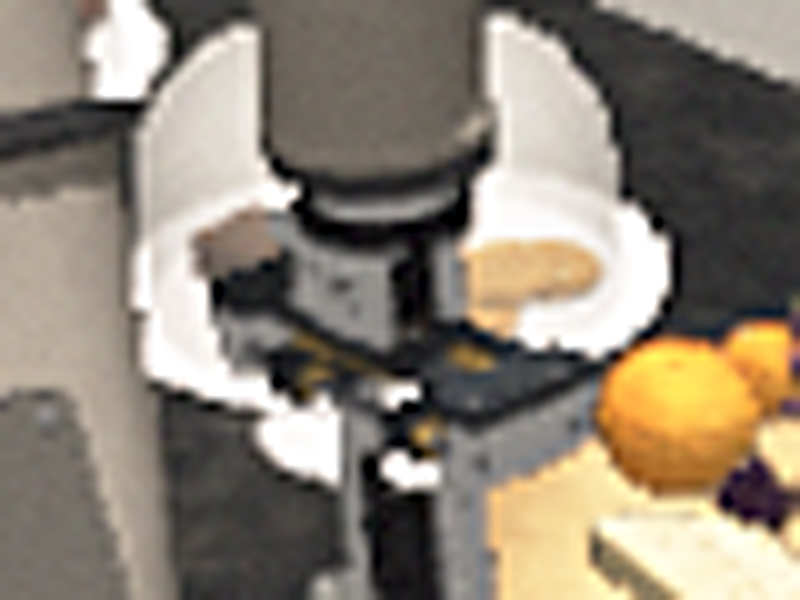

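The crop caught the gripper rather than the gauge. The wrist depth shows the gauge standing (bar at 0.106), centred within 1.5 mm. I'll get the pointer height relative to its rest height from pixels.

```bash
python3 - <<'E'
from h import *
def ptr(W,p,gx,gy):
    x,y,z=W[...,0],W[...,1],W[...,2]; q=p.astype(int)
    m=(q[...,0]>1.6*q[...,1])&(q[...,0]>1.6*q[...,2])&(q[...,0]>80)&(abs(x-gx)<.06)&(abs(y-gy)<.05)&(z>.04)&(z<.12)
    v,u=np.where(m); print(m.sum(),[(int(a),int(b)) for a,b in zip(v,u)][:12]); print(np.round(W[m],4)[:12])
f=np.load('scene0.npz'); ptr(f['W'],f['p'],.447,-.19)
c,p,d=grab('scene'); W=cloud(c,d); ptr(W,p,.43,.376)
X=np.array([.439,.376,.09]); Y=np.array(c['R'])@X+c['t']; u=int(c['fx']*Y[0]/Y[2]+c['cx']); v=int(c['fy']*Y[1]/Y[2]+c['cy']); print(u,v)
save(cv2.resize(p[v-22:v+23,u-30:u+30],(800,600),interpolation=cv2.INTER_CUBIC),'ga2.png')
E
```

```text
17 [(235, 308), (235, 309), (236, 308), (236, 309), (236, 310), (237, 307), (237, 308), (237, 309), (238, 305), (238, 306), (238, 307), (239, 305)]
[[ 0.4469 -0.1948  0.0756]
 [ 0.451  -0.1961  0.0741]
 [ 0.4477 -0.1942  0.0704]
 [ 0.4512 -0.1961  0.0695]
 [ 0.4412 -0.2096  0.0814]
 [ 0.4504 -0.187   0.0608]
 [ 0.4388 -0.202   0.0744]
 [ 0.4437 -0.2026  0.0721]
 [ 0.4368 -0.1893  0.0646]
 [ 0.4283 -0.2017  0.0753]
 [ 0.4299 -0.2051  0.0761]
 [ 0.4219 -0.2026  0.0746]]
7 [(177, 199), (177, 200), (178, 201), (179, 202), (179, 203), (180, 204), (180, 205)]
[[0.4252 0.4167 0.0926]
 [0.4218 0.4046 0.0987]
 [0.4305 0.4104 0.0879]
 [0.4231 0.3935 0.0926]
 [0.4173 0.3783 0.101 ]
 [0.4247 0.3819 0.0916]
 [0.4215 0.3704 0.0974]]
207 179
```

View pics/ga2.png

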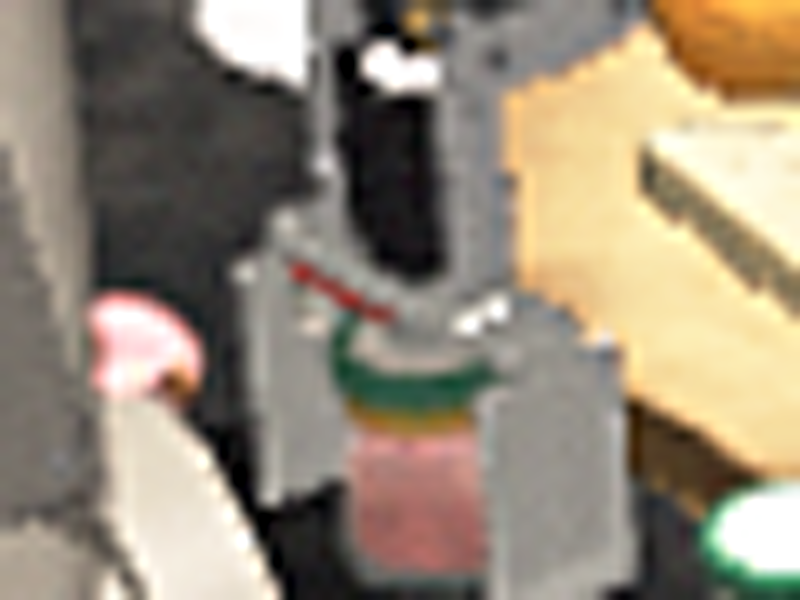

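Pointer about 0.094 against 0.074 at rest: about 20 mm, so jar a is proud. Next, jar b.

Call:
send_rows:
  deltas: "0.1 0 0.1 0;0 0 0 0;0 0 0 0;0 0 0 0;0 0 0 0;0 0 0 0;0 0 0 0"
  fingers: 0

```text
time: 9.58
tcp_pos: [0.4398, 0.3752, 0.3077]
ee_rot: [-3.141, -0.0, -0.002]
contact_force: [1.1, 1.6, 1.0]
finger_gap: 0.0353
grip_force: 45.0
```

Call:
send_rows:
  deltas: "0 0 2 0;0 0 4 0;0 0 4 0;0.3 -3 0 0;0.3 -3.5 0 0;0.3 -3.5 0 0;0.2 -3.5 0 0;0 -2.5 0 0;0 -0.7 0 0;0 0 -2 0;0 0 -3 0;0 0 -1.5 0;0 0 0 0;0 0 0 0"

```text
time: 10.75
tcp_pos: [0.4506, 0.208, 0.3423]
ee_rot: [3.14, 0.001, -0.002]
contact_force: [0.2, -0.1, -4.1]
finger_gap: 0.0354
grip_force: 45.0
```

```bash
cat > chk.py <<'E'
from caps import *
import sys
gx,gy=float(sys.argv[1]),float(sys.argv[2])
s=read_state(); print(s['time'],s['tcp_pos'],s['ee_rot'],s['finger_gap'],s['contact_force'])
c,p,d=grab('wrist'); W=cloud(c,d); caps(W,p)
x,y,z=W[...,0],W[...,1],W[...,2]; hz=.106+s['tcp_pos'][2]-.3077
g=(abs(x-gx)<.08)&(abs(y-gy)<.09)
rect(W,g&(abs(z-hz)<.006),'bar')
c,p,d=grab('scene'); W=cloud(c,d)
x,y,z=W[...,0],W[...,1],W[...,2]; q=p.astype(int)
m=(q[...,0]>1.6*q[...,1])&(q[...,0]>1.6*q[...,2])&(q[...,0]>80)&(abs(x-gx+.01)<.045)&(abs(y-gy)<.045)&(z>.07)&(z<.12)
print('pointer',m.sum(),np.round(np.median(W[m],0),4) if m.any() else '', np.round(W[m][:,2],3))
E
python3 chk.py .45 .208
```

```text
10.75 [0.45063063 0.20804411 0.34228732] [ 3.13991575e+00  1.23235706e-03 -2.45719109e-03] 0.035367447157835116 [ 0.15364176 -0.13371572 -4.07012792]
 cap [471.9  82.3] r 31.8 ztop 0.0805 n 6266 mean [0.4729 0.083  0.0804]
 cap [450.4 208.4] r 31.7 ztop 0.0726 n 2933 mean [0.4632 0.2084 0.0725]
 cap [438.6 375.8] r 31.9 ztop 0.0806 n 5953 mean [0.4397 0.3749 0.0805]
bar 6747 [450.4 208. ] [126.1  30. ] 89.8 z 0.1409
pointer 11 [0.4365 0.2221 0.1101] [0.113 0.106 0.113 0.112 0.11  0.108 0.111 0.11  0.105 0.105 0.109]
```

Call:
send_rows:
  deltas: "0 0 -1.5 0;0 0 -1 0;0 0 -0.6 0;0 0 -0.3 0;0 0 -0.1 0;0 0 -0.1 0;0 0 0 0;0 0 0 0"

```text
time: 11.52
tcp_pos: [0.4514, 0.2082, 0.3076]
ee_rot: [-3.14, -0.001, -0.002]
contact_force: [-1.3, 0.9, 6.2]
finger_gap: 0.0357
grip_force: 45.0
```

Call:
send_rows:
  deltas: "0 0 0 0;0 0 0 0;0 0 0 0;0 0 0 0;0 0 0 0;0 0 0 0"
  fingers: 0.55

```text
time: 12.02
tcp_pos: [0.4508, 0.2081, 0.3066]
ee_rot: [-3.142, -0.0, -0.002]
contact_force: [0.3, 0.0, -0.4]
finger_gap: 0.0518
grip_force: 0.0
```

```bash
python3 chk.py .45 .208
```

```text
12.0167 [0.45077099 0.20807366 0.30659137] [-3.14156656e+00 -8.15217338e-06 -2.15242351e-03] 0.051784897474295204 [ 0.28495197  0.01855745 -0.43532174]
 cap [471.9  82.3] r 31.8 ztop 0.0805 n 8492 mean [0.4731 0.0832 0.0804]
 cap [458.5 208.7] r 30.5 ztop 0.0726 n 2801 mean [0.468  0.2083 0.0729]
 cap [438.4 375.4] r 31.7 ztop 0.0806 n 5820 mean [0.4386 0.3667 0.0805]
bar 6326 [451.  208.9] [126.4  30.4] 89.9 z 0.1062
pointer 11 [0.4382 0.2219 0.0844] [0.086 0.081 0.078 0.087 0.084 0.09  0.074 0.076 0.091 0.084 0.085]
```

Jar b: pointer about 0.085, roughly 12 mm, so it is well closed. Next, jar c.

Call:
send_rows:
  deltas: "0 0.1 0.1 0;0 0 0 0;0 0 0 0;0 0 0 0;0 0 0 0;0 0 0 0;0 0 0 0"
  fingers: 0

```text
time: 12.7
tcp_pos: [0.4508, 0.209, 0.3076]
ee_rot: [-3.142, -0.0, -0.002]
contact_force: [-0.6, -2.0, 0.8]
finger_gap: 0.0354
grip_force: 45.0
```

Call:
send_rows:
  deltas: "0 0 2 0;0 0 4 0;0 0 4 0;0.4 -2 0 0;0.4 -2.5 0 0;0.4 -2.5 0 0;0.4 -2.5 0 0;0.4 -2 0 0;0.1 -1.1 0 0;0 0 -2 0;0 0 -3 0;0 0 -1.5 0;0 0 0 0;0 0 0 0"

```text
time: 13.87
tcp_pos: [0.4716, 0.0832, 0.3423]
ee_rot: [3.14, 0.002, -0.002]
contact_force: [0.5, 0.4, -3.9]
finger_gap: 0.0355
grip_force: 45.0
```

```bash
python3 chk.py .472 .082
```

```text
13.8667 [0.47160928 0.08319846 0.34231164] [ 3.14013573e+00  1.54098528e-03 -2.39306186e-03] 0.03549911145975712 [ 0.54133458  0.44219668 -3.92616142]
 cap [473.1  81.8] r 31.1 ztop 0.0805 n 2869 mean [0.4858 0.0817 0.0805]
 cap [450.3 208.1] r 32.0 ztop 0.0726 n 5215 mean [0.4519 0.2072 0.0726]
bar 6836 [471.9  83.1] [126.3  30.2] 89.5 z 0.1411
pointer 11 [0.4566 0.1023 0.1093] [0.113 0.106 0.111 0.112 0.108 0.11  0.109 0.112 0.101 0.109 0.109]
```

Call:
send_rows:
  deltas: "0 -0.1 -1.5 0;0 0 -1 0;0 0 -0.6 0;0 0 -0.3 0;0 0 -0.1 0;0 0 -0.1 0;0 0 0 0;0 0 0 0"

```text
time: 14.63
tcp_pos: [0.4724, 0.0819, 0.3075]
ee_rot: [-3.141, -0.002, -0.003]
contact_force: [1.4, -2.6, 5.2]
finger_gap: 0.0353
grip_force: 45.0
```

Call:
send_rows:
  deltas: "0 0 0 0;0 0 0 0;0 0 0 0;0 0 0 0;0 0 0 0;0 0 0 0"
  fingers: 0.55

```text
time: 15.13
tcp_pos: [0.4717, 0.0821, 0.3066]
ee_rot: [-3.142, 0.0, -0.002]
contact_force: [-0.1, -0.7, 0.0]
finger_gap: 0.0514
grip_force: 0.0
```

```bash
python3 chk.py .472 .082
```

```text
15.1333 [0.47174021 0.08212904 0.30656218] [-3.14154295e+00  9.02411754e-05 -2.06108810e-03] 0.0514264834024313 [-0.09891876 -0.68741962  0.04872615]
 cap [483.3  81.5] r 29.2 ztop 0.0805 n 2537 mean [0.4912 0.0816 0.0807]
 cap [450.5 208. ] r 31.8 ztop 0.0726 n 6147 mean [0.455  0.2072 0.0726]
bar 6489 [473.5  82. ] [126.3  29.6] 89.8 z 0.1062
pointer 10 [0.4563 0.104  0.094 ] [0.098 0.094 0.091 0.092 0.101 0.094 0.094 0.086 0.093 0.097]
```

Jar c: pointer about 0.094, roughly 20 mm, so it is proud. I'll park the gauge on free counter to the right of the red mat, but first check that the area is clear.

Call:
send_rows:
  deltas: "0 0.1 0.1 0;0 0 0 0;0 0 0 0;0 0 0 0;0 0 0 0;0 0 0 0;0 0 0 0"
  fingers: 0

```text
time: 15.82
tcp_pos: [0.4718, 0.083, 0.3076]
ee_rot: [-3.142, -0.0, -0.002]
contact_force: [0.6, -1.4, 2.2]
finger_gap: 0.0354
grip_force: 45.0
```

Call:
send_rows:
  deltas: "0 0 2 0;0 0 4 0;0 0 4 0;0 -2 2 0;0 -3.6 0 0;0 -3.6 0 0;0 -3.6 0 0;0 -3.6 0 0;0 -3.6 0 0;0 -3.6 0 0;-0.5 -3.6 0 0;-0.5 -3.6 0 0;-0.6 -3.6 0 0;-0.6 -3.6 0 0;-0.6 -3.6 0 0;-0.6 -3.6 0 0;-0.6 -3.5 0 0;-0.6 -3.5 0 0;-0.6 -3.5 0 0;0 -1 0 0"

```text
time: 17.48
tcp_pos: [0.4171, -0.4882, 0.4271]
ee_rot: [3.14, 0.002, -0.007]
contact_force: [-1.8, -0.5, -4.1]
finger_gap: 0.0353
grip_force: 45.0
```

```bash
python3 - <<'E'
from h import *
s=read_state(); print(s['time'],s['tcp_pos'],s['ee_rot'],s['finger_gap'])
c,p,d=grab('wrist'); save(p,'w3.png'); W=cloud(c,d); x,y,z=W[...,0],W[...,1],W[...,2]
q=p.astype(int); rect(W,(q[...,0]>1.8*q[...,1])&(q[...,0]>1.8*q[...,2])&(abs(z-.003)<.006),'red')
k=(z>.015)&(z<.12)&(x>.3)&(x<.5)&(y<-.38); print('obst',k.sum(), np.round(np.nanpercentile(W[k],[1,50,99],axis=0),3) if k.any() else '')
for yy in(-.43,-.45,-.5,-.55,-.57):
    k=(abs(z)<.004)&(abs(y-yy)<.005); print(yy,np.round([np.nanmin(x[k]),np.nanmax(x[k])],3) if k.any() else '')
E
```

```text
17.4833 [ 0.41709696 -0.48819647  0.42706552] [ 3.14013716e+00  1.65994745e-03 -6.65328624e-03] 0.03526158765064506
red 13401 [ 432. -309.] [116.5 173.4] 1.0 z 0.0035
obst 8569 [[ 0.416 -0.781  0.016]
 [ 0.463 -0.67   0.071]
 [ 0.499 -0.39   0.119]]
-0.43 [0.364 0.505]
-0.45 [0.363 0.505]
-0.5 [0.377 0.507]
-0.55 [0.363 0.506]
-0.57 [0.363 0.506]
```

View pics/w3.png

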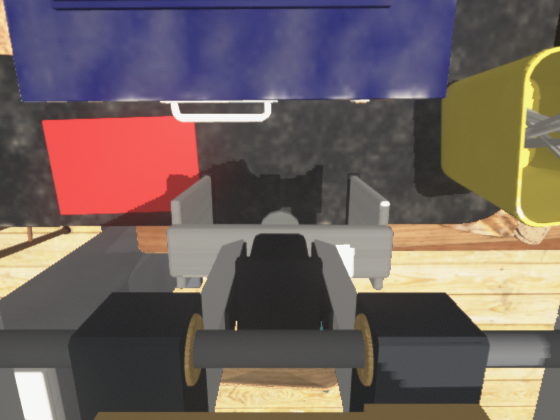

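The spot is clear: counter between the red mat (ends at y −0.394) and the yellow bin. Lower the gauge and release.

Call:
send_rows:
  deltas: "0.5 0 -2 0;0 0 -3.5 0;0 0 -3.5 0;0 0 -1.6 0;0 0 -0.6 0;0 0 -0.4 0;0 0 -0.3 0;0 0 -0.1 0;0 0 0 0;0 0 0 0"

```text
time: 18.37
tcp_pos: [0.425, -0.4841, 0.3085]
ee_rot: [3.141, -0.001, -0.002]
contact_force: [-0.3, -0.5, -4.7]
finger_gap: 0.0352
grip_force: 45.0
```

Call:
send_rows:
  deltas: "0 0 -0.1 0;0 0 -0.1 0;0 0 0 0;0 0 0 0"

```text
time: 18.7
tcp_pos: [0.425, -0.4848, 0.3073]
ee_rot: [3.139, -0.002, -0.002]
contact_force: [-0.3, -2.4, 9.7]
finger_gap: 0.0356
grip_force: 45.0
```

Call:
send_rows:
  deltas: "0 0 0 0;0 0 0 0;0 0 0 0;0 0 0 0;0 0 0 0;0 0 0 0;0 0 0 0;0 0 0 0;0 0 0 0"
  fingers: 1

```text
time: 19.45
tcp_pos: [0.4248, -0.4839, 0.3056]
ee_rot: [-3.141, -0.0, -0.002]
contact_force: [0.3, 1.5, 2.5]
finger_gap: 0.0915
grip_force: 1.0
```

Call:
send_rows:
  deltas: "0 0 1 0;0 0 3 0;0 0 3.5 0;0 0 3.5 0;0 2 0 0;0 3.6 0 4;0 3.6 0 6;0 3.6 0 6;0 3.6 0 6;0.5 3.6 0 6;0.5 3.6 0 6;0.5 3.6 0 6;0.5 3.6 0 6;0.5 3.6 0 6;0.5 3.6 0 6;0.5 3.6 0 6;0.5 3.6 0 6;0 3.6 0 6;0 3.6 0 6;0 3.6 0 4"

```text
time: 21.12
tcp_pos: [0.4645, 0.0773, 0.4163]
ee_rot: [3.141, -0.001, 1.504]
contact_force: [0.4, -0.4, 0.4]
finger_gap: 0.0942
grip_force: 0.0
```

```bash
cat > st.py <<'E'
from caps import *
s=read_state(); print(s['time'],s['tcp_pos'],s['ee_rot'],s['finger_gap'],s['contact_force'],s['q'][6])
for n in ('wrist','scene'):
    c,p,d=grab(n); W=cloud(c,d); caps(W,p,n)
np.savez('last.npz',p=p,W=W)
x,y,z=W[...,0],W[...,1],W[...,2]
rect(W,(abs(x-.42)<.08)&(abs(y+.485)<.09)&(z>.09)&(z<.11),'gauge bar (scene)')
E
python3 st.py
```

```text
21.1167 [0.46451255 0.0773369  0.41633739] [ 3.14075672e+00 -5.64852555e-04  1.50396065e+00] 0.09421078532876163 [ 0.36839945 -0.3858849   0.35454479] -0.31502763935636396
wrist cap [450.1 208.6] r 31.7 ztop 0.0726 n 4497 mean [0.4503 0.2089 0.0725]
wrist cap [471.3  82.1] r 31.7 ztop 0.0805 n 3508 mean [0.4715 0.0832 0.0805]
scene cap [435.9 370.4] r 35.8 ztop 0.0796 n 115 mean [0.4367 0.3678 0.0797]
scene cap [450.4 198.7] r 37.3 ztop 0.0714 n 109 mean [0.4488 0.2001 0.0718]
scene cap [468.7  73.7] r 33.5 ztop 0.0797 n 139 mean [0.4701 0.0739 0.08  ]
gauge bar (scene) 270 [ 426.8 -489.8] [129.8  53.6] 86.9 z 0.1033
```

Call:
send_rows:
  deltas: "0 2.1 0 6.7;0 2.1 0 6.7;0 2.1 0 6.7;0 2.1 0 6.7;0 2.1 0 6.7;-0.2 2.1 0 6.7;-0.3 2.1 0 6.7;-0.3 2.1 0 6.7;-0.3 2.1 0 6.7;-0.3 2.1 0 6.7;-0.3 2.1 0 6.7;-0.3 2.1 0 6.7;-0.3 2.1 0 6.7;-0.3 2.1 0 6.7;0 0 0 0;0 0 0 0"

```text
time: 22.55
tcp_pos: [0.4389, 0.3704, 0.4158]
ee_rot: [-3.141, 0.0, 3.136]
contact_force: [-0.3, 0.0, -0.6]
finger_gap: 0.0944
grip_force: 0.0
```

```bash
python3 st.py
```

```text
22.55 [0.43885704 0.37036417 0.41578989] [-3.14109741e+00  3.36800242e-04  3.13559523e+00] 0.09444340052599302 [-0.33072056  0.03633972 -0.56695781] 0.8089869488865785
wrist cap [437.9 376.5] r 31.7 ztop 0.0805 n 3502 mean [0.4368 0.3764 0.0805]
wrist cap [449.9 208.8] r 31.9 ztop 0.0724 n 3379 mean [0.4487 0.2096 0.0724]
wrist cap [474.8 103.2] r 23.2 ztop 0.0796 n 672 mean [0.4748 0.1086 0.0792]
scene cap [433.  366.2] r 35.1 ztop 0.0801 n 120 mean [0.4373 0.3666 0.0803]
scene cap [447.7 204.7] r 35.9 ztop 0.0711 n 109 mean [0.4491 0.1994 0.0717]
scene cap [469.9  74.6] r 34.3 ztop 0.0796 n 140 mean [0.4693 0.0722 0.0801]
gauge bar (scene) 265 [ 424.  -489.9] [ 44.8 130. ] 8.0 z 0.1034
```

Call:
send_rows:
  deltas: "0 0.6 -2 0;0 0 -4 0;0 0 -4 0;0 0 -4 0;0 0 -3.5 0;0 0 -2 0;0 0 -0.5 0;0 0 0 0;0 0 0 0"

```text
time: 23.4
tcp_pos: [0.4395, 0.3758, 0.2169]
ee_rot: [3.141, 0.001, 3.134]
contact_force: [0.9, -0.0, 0.1]
finger_gap: 0.0936
grip_force: 0.0
```

Call:
send_rows:
  deltas: "0 0 0 0;0 0 0 0;0 0 0 0;0 0 0 0;0 0 0 0;0 0 0 0;0 0 0 0"
  fingers: 0
  force: 35

```text
time: 23.98
tcp_pos: [0.439, 0.3762, 0.2164]
ee_rot: [3.141, 0.001, 3.136]
contact_force: [-1.3, -1.1, 9.3]
finger_gap: 0.0683
grip_force: 35.0
```

Call:
send_rows:
  deltas: "0 0 2 0;0 0 4 0;0 0 4 0;0 0 3 0;0.5 -2.5 0 0;0.5 -3.5 0 0;0.5 -3.5 0 0;0.5 -3.5 0 0;0.5 -3.5 0 0;0.5 -3.5 0 0;0.5 -3.5 0 0;0 -3.5 0 0;0 -3.5 0 0;0 -3.5 0 0;0 -3.5 0 0;0 -3.5 0 0;0 -3.5 0 0;-0.4 -3.5 0 0;-0.7 -3.5 0 0;-0.7 -3.5 0 0"

```text
time: 25.65
tcp_pos: [0.4551, -0.1755, 0.3457]
ee_rot: [3.142, 0.0, 3.136]
contact_force: [1.0, 0.2, -3.2]
finger_gap: 0.0684
grip_force: 35.0
```

Call:
send_rows:
  deltas: "-0.7 -3.5 0 0;-0.7 -3.5 0 0;-0.7 -3.5 0 0;-0.3 -3.5 0 0;0 -2.5 0 0;0 -1 0 0;0 0 0 0;0 0 0 0;0 0 0 0"

```text
time: 26.4
tcp_pos: [0.432, -0.3477, 0.3454]
ee_rot: [3.141, -0.0, 3.137]
contact_force: [-0.0, 0.1, -3.2]
finger_gap: 0.0684
grip_force: 35.0
```

```bash
python3 - <<'E'
from h import *
s=read_state(); print(s['time'],s['tcp_pos'],s['ee_rot'],s['finger_gap'],s['contact_force'],s['q'])
c,p,d=grab('wrist'); save(p,'w4.png'); W=cloud(c,d); x,y,z=W[...,0],W[...,1],W[...,2]
g=(abs(x-.432)<.07)&(abs(y-s['tcp_pos'][1])<.07)
zt=s['tcp_pos'][2]-.18+.045
rect(W,g&(z>zt-.012)&(z<zt+.01),'cap in hand')
E
```

```text
26.4 [ 0.43201278 -0.34768269  0.34537748] [ 3.14079200e+00 -3.60477595e-04  3.13705082e+00] 0.06836818935122921 [-1.44785413e-03  8.84905663e-02 -3.20953039e+00] [ 0.08970398  0.33236388  0.57866111  1.96316617 -0.22841335  0.91068304
  2.35088818]
cap in hand 15166 [ 419.3 -339.2] [77.8 39.7] 87.2 z 0.2094
```

View pics/w4.png

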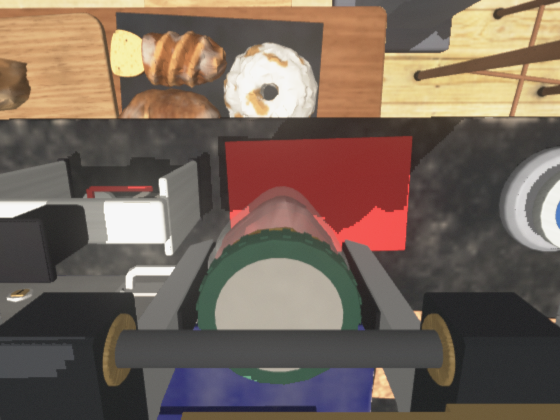

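Jar a is held upright over the left (far) part of the red mat. The gauge stands at left, clear of the fingers. Lower it.

Call:
send_rows:
  deltas: "0 -0.6 -2 0;0 0 -4 0;0 0 -4 0;0 0 -1.6 0;0 0 -0.5 0;0 0 -0.3 0;0 0 0 0;0 0 0 0;0 0 0 0"

```text
time: 27.2
tcp_pos: [0.4323, -0.355, 0.223]
ee_rot: [-3.141, 0.002, 3.136]
contact_force: [-0.6, -0.3, -2.2]
finger_gap: 0.0684
grip_force: 35.0
```

Call:
send_rows:
  deltas: "0 0 -0.2 0;0 0 -0.1 0;0 0 0 0;0 0 0 0"

```text
time: 27.53
tcp_pos: [0.4321, -0.355, 0.2194]
ee_rot: [-3.141, 0.001, 3.136]
contact_force: [-0.6, 1.7, 8.9]
finger_gap: 0.068
grip_force: 35.0
```

Call:
send_rows:
  deltas: "0 0 0 0;0 0 0 0;0 0 0 0;0 0 0 0;0 0 0 0;0 0 0 0"
  fingers: 0.87

```text
time: 28.03
tcp_pos: [0.4318, -0.3549, 0.2186]
ee_rot: [-3.141, -0.0, 3.136]
contact_force: [-0.1, -0.1, 0.2]
finger_gap: 0.082
grip_force: 0.0
```

Call:
send_rows:
  deltas: "0 0 1 0;0 0 3 0;0 0 4 0;0 0 4 0;0 0 4 0;0.7 3 3 0;0.7 3.6 0 0;0.7 3.6 0 0;0.7 3.6 0 0;0.7 3.6 0 0;0.5 3.6 0 0;0 3.6 0 0;0 3.6 0 0;0 3.6 0 0;-0.4 3.6 0 0;-0.4 3.6 0 0;-0.4 3.6 0 0;-0.4 3.6 0 0;-0.4 3.6 0 0;-0.2 3.5 0 0"

```text
time: 29.7
tcp_pos: [0.4487, 0.1786, 0.4085]
ee_rot: [3.141, 0.001, 3.136]
contact_force: [1.3, -0.8, 0.6]
finger_gap: 0.0818
grip_force: 0.0
```

Call:
send_rows:
  deltas: "0.7 3 0 0;0 0 0 0;0 0 0 0"
  fingers: 1

```text
time: 29.95
tcp_pos: [0.4564, 0.2084, 0.408]
ee_rot: [-3.141, 0.0, 3.138]
contact_force: [0.3, -0.8, -0.4]
finger_gap: 0.0935
grip_force: 0.0
```

```bash
python3 st.py
```

```text
29.95 [0.45643328 0.20840665 0.40798092] [-3.14109584e+00  1.55124091e-04  3.13825164e+00] 0.09353680056825384 [ 0.3295835  -0.80527591 -0.44829077] 1.0438495636818854
wrist cap [428.3  45.8] r 31.8 ztop 0.0804 n 4132 mean [0.4271 0.0467 0.0804]
wrist cap [449.9 208.4] r 31.8 ztop 0.0725 n 3515 mean [0.4489 0.2085 0.0725]
scene cap [449.3 196.6] r 37.2 ztop 0.0704 n 106 mean [0.4506 0.2011 0.0713]
scene cap [426.5  41.3] r 36.2 ztop 0.0787 n 148 mean [0.4282 0.0384 0.0791]
scene cap [ 429.8 -360.5] r 34.6 ztop 0.0824 n 210 mean [ 0.4307 -0.3602  0.0829]
gauge bar (scene) 275 [ 423.9 -489.2] [ 60.5 128.1] 0.8 z 0.1031
```

Jar c was knocked to (0.428, 0.046), noted. Now grasp jar b.

Call:
send_rows:
  deltas: "-0.65 0 -2 0;0 0 -4 0;0 0 -4 0;0 0 -4 0;0 0 -3.2 0;0 0 -1.5 0;0 0 -0.5 0;0 0 0 0;0 0 0 0"

```text
time: 30.8
tcp_pos: [0.4506, 0.2067, 0.2167]
ee_rot: [3.141, 0.001, 3.135]
contact_force: [-0.7, -0.1, 0.0]
finger_gap: 0.0937
grip_force: 0.0
```

Call:
send_rows:
  deltas: "0 0 0 0;0 0 0 0;0 0 0 0;0 0 0 0;0 0 0 0;0 0 0 0;0 0 0 0"
  fingers: 0
  force: 45

```text
time: 31.38
tcp_pos: [0.4502, 0.2074, 0.2161]
ee_rot: [3.141, 0.0, 3.136]
contact_force: [-0.8, 0.5, 9.6]
finger_gap: 0.0638
grip_force: 45.0
```

Call:
send_rows:
  deltas: "0 0 2 0;0 0 4 0;0 0 4 0;0 0 3 0;0 -2.5 0 0;0 -3.5 0 0;0 -3.5 0 0;0 -3.5 0 0;0 -3.5 0 0;-0.3 -3.5 0 0;-0.3 -3.5 0 0;-0.3 -3.5 0 0;-0.4 -2.5 0 0;0 0 0 0;0 0 0 0;0 0 0 0"

```text
time: 32.72
tcp_pos: [0.437, -0.0874, 0.3456]
ee_rot: [3.141, -0.0, 3.136]
contact_force: [0.6, 0.1, -2.9]
finger_gap: 0.0635
grip_force: 45.0
```

```bash
python3 - <<'E'
from h import *
s=read_state(); print(s['time'],s['tcp_pos'],s['ee_rot'],s['finger_gap'],s['contact_force'],s['q'])
c,p,d=grab('wrist'); W=cloud(c,d); x,y,z=W[...,0],W[...,1],W[...,2]
k=(abs(x-.437)<.055)&(abs(y+.087)<.055)
m=k&(abs(z-.0405)<.003); print(m.sum())
pts=W[m][:,:2]; print('plate visible ranges',np.round(np.percentile(pts,[.5,99.5],axis=0),4))
mb=k&(abs(z-.017)<.003); print('base',np.round(np.percentile(W[mb][:,:2],[.5,99.5],axis=0),4))
zt=s['tcp_pos'][2]-.18+.0366
g=(abs(x-s['tcp_pos'][0])<.05)&(abs(y-s['tcp_pos'][1])<.05)&(abs(z-zt)<.006)
t=W[g]; print('cap',g.sum(),np.round(cv2.minEnclosingCircle((t[:,:2]*1000).astype(np.float32)),1) if 0 else cv2.minEnclosingCircle((t[:,:2]*1000).astype(np.float32)), np.median(t[:,2]))
save(p,'w5.png')
E
```

```text
32.7167 [ 0.43701606 -0.08743588  0.34555094] [ 3.14148995e+00 -3.46524084e-04  3.13593652e+00] 0.06352480872965954 [ 0.61682152  0.08995046 -2.94973201] [-0.33882166  0.11880501  0.42502372  2.18125999 -0.06500485  0.85341282
  1.69147775]
2575
plate visible ranges [[ 0.3995 -0.124 ]
 [ 0.4386 -0.0511]]
base [[ 0.3899 -0.1335]
 [ 0.4515 -0.0412]]
cap 14761 ((428.39373779296875, -87.04499053955078), 44.06562042236328) 0.201922683045786
```

Call:
send_rows:
  deltas: "0 0 -2 0;0 0 -4 0;0 0 -2.4 0;0 0 -0.4 0;0 0 -0.2 0;0 0 -0.2 0;0 0 -0.2 0;0 0 -0.2 0;0 0 0 0;0 0 0 0"
  force: 55

```text
time: 33.6
tcp_pos: [0.4375, -0.0877, 0.2504]
ee_rot: [3.141, 0.002, 3.136]
contact_force: [-0.2, 2.7, 2.8]
finger_gap: 0.0637
grip_force: 55.0
```

Call:
send_rows:
  deltas: "0 0 -0.2 0;0 0 -0.2 0;0 0 -0.1 0;0 0 -0.1 0;0 0 0 0;0 0 0 0"

```text
time: 34.1
tcp_pos: [0.4385, -0.0876, 0.2453]
ee_rot: [3.141, 0.004, 3.137]
contact_force: [-4.5, 6.5, 41.4]
finger_gap: 0.0625
grip_force: 53.1
```

Force at 41 N, with the TCP at the fully-down height: the plate has bottomed. Lift off, then go to the sale mat.

Call:
send_rows:
  deltas: "0 0 0.3 0;0 0 0.7 0;0 0 2 0;0 0 4 0;0 0 3 0;3 -0.5 0 0;3.5 -0.5 0 0;3.5 -0.5 0 0;3.5 -0.5 0 0;3 -0.4 0 0;1.5 0 0 0;0 0 0 0;0 0 0 0;0 0 0 0"

```text
time: 35.27
tcp_pos: [0.6163, -0.1121, 0.3432]
ee_rot: [-3.141, -0.002, 3.135]
contact_force: [-0.2, -1.1, -3.4]
finger_gap: 0.0625
grip_force: 52.3
```

```bash
python3 - <<'E'
from h import *
s=read_state(); print(s['time'],s['tcp_pos'],s['ee_rot'],s['finger_gap'],s['contact_force'])
c,p,d=grab('wrist'); save(p,'w6.png')
c,p,d=grab('side'); W=cloud(c,d); save(p,'s6.png')
x,y,z=W[...,0],W[...,1],W[...,2]; hsv=cv2.cvtColor(p,cv2.COLOR_RGB2HSV)
m=(abs(x-.615)<.05)&(abs(y+.11)<.06)&(z>.05)&(z<.25); 
q=m&(hsv[...,0]>40)&(hsv[...,0]<90)&(hsv[...,1]>60); print('green z',np.round(np.percentile(W[q],[2,50,98],axis=0),4) if q.any() else '')
E
```

```text
35.2667 [ 0.61628376 -0.11214621  0.34317666] [-3.14121471e+00 -1.50169965e-03  3.13538038e+00] 0.06251089488243128 [-0.24527745 -1.06209047 -3.42078545]
green z [[ 0.5835 -0.1064  0.1909]
 [ 0.5909 -0.0964  0.1969]
 [ 0.6382 -0.0838  0.2012]]
```

View pics/w6.png

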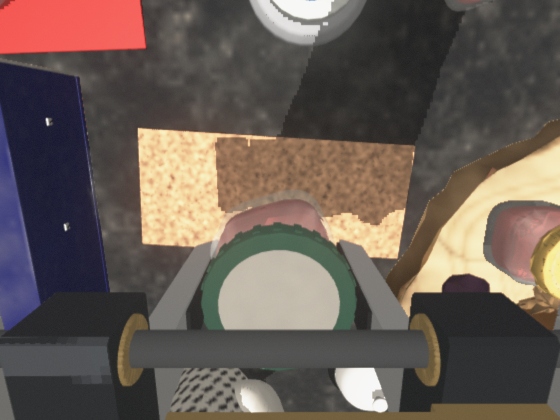

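The jar is held upright over the middle of the cork mat. Lower it.

Call:
send_rows:
  deltas: "0 0 -2 0;0 0 -4 0;0 0 -4 0;0 0 -1.4 0;0 0 -0.4 0;0 0 -0.2 0;0 0 -0.2 0;0 0 0 0;0 0 0 0"
  force: 45

```text
time: 36.12
tcp_pos: [0.6176, -0.1119, 0.2233]
ee_rot: [-3.142, 0.002, 3.136]
contact_force: [0.0, 0.3, -3.8]
finger_gap: 0.0624
grip_force: 42.8
```

Call:
send_rows:
  deltas: "0 0 -0.2 0;0 0 -0.1 0;0 0 -0.1 0;0 0 0 0;0 0 0 0"

```text
time: 36.53
tcp_pos: [0.6173, -0.112, 0.219]
ee_rot: [3.141, 0.001, 3.136]
contact_force: [-5.3, 0.2, 15.2]
finger_gap: 0.0626
grip_force: 42.7
```

Call:
send_rows:
  deltas: "0 0 0 0;0 0 0 0;0 0 0 0;0 0 0 0;0 0 0 0;0 0 0 0;0 0 0 0"
  fingers: 0.95

```text
time: 37.12
tcp_pos: [0.6171, -0.1118, 0.2176]
ee_rot: [-3.141, -0.0, 3.136]
contact_force: [-0.0, 0.1, 0.2]
finger_gap: 0.0893
grip_force: 0.0
```

Call:
send_rows:
  deltas: "0 0 1 0;0 0 3 0;0 0 4 0;0 0 4 0;0 0 4 0;-2 1.5 3 0;-3 2.6 0 0;-3 2.6 0 0;-3 2.6 0 0;-3 2.6 0 0;-2.4 2.3 0 0;-1.5 1.4 0 0;-0.4 0 0 0;0 0 0 0;0 0 0 0"

```text
time: 38.37
tcp_pos: [0.4344, 0.0436, 0.4083]
ee_rot: [3.141, 0.001, 3.136]
contact_force: [0.3, -0.3, 0.8]
finger_gap: 0.0892
grip_force: 0.0
```

```bash
python3 st.py
```

```text
38.3667 [0.43436529 0.04364724 0.4083031 ] [3.14123898e+00 1.02141660e-03 3.13562201e+00] 0.08919360984467076 [ 0.34539802 -0.28063844  0.77106269] 1.3258324784316209
wrist cap [428.2  45.6] r 31.8 ztop 0.0805 n 3691 mean [0.4269 0.0455 0.0805]
wrist cap [631.5 -96.8] r 20.5 ztop 0.0754 n 366 mean [ 0.6303 -0.0957  0.0754]
scene cap [ 616.  -120.4] r 36.1 ztop 0.0749 n 134 mean [ 0.6143 -0.1198  0.0752]
scene cap [427.9  37.4] r 36.5 ztop 0.079 n 148 mean [0.427  0.0391 0.0794]
scene cap [ 430.5 -360.2] r 35.2 ztop 0.0823 n 210 mean [ 0.4297 -0.3597  0.0826]
gauge bar (scene) 274 [ 424.4 -488.4] [131.1  57.3] 90.0 z 0.1029
```

Call:
send_rows:
  deltas: "-0.6 0.2 -2 0;0 0 -4 0;0 0 -4 0;0 0 -4 0;0 0 -3.2 0;0 0 -1.5 0;0 0 -0.5 0;0 0 0 0;0 0 0 0"
  fingers: 1

```text
time: 39.22
tcp_pos: [0.4287, 0.0458, 0.2162]
ee_rot: [-3.141, 0.0, 3.135]
contact_force: [0.1, 0.3, -0.5]
finger_gap: 0.094
grip_force: 0.0
```

Call:
send_rows:
  deltas: "0 0 0 0;0 0 0 0;0 0 0 0;0 0 0 0;0 0 0 0;0 0 0 0;0 0 0 0"
  fingers: 0
  force: 35

```text
time: 39.8
tcp_pos: [0.4283, 0.0462, 0.2161]
ee_rot: [3.141, 0.001, 3.136]
contact_force: [-1.9, 0.2, 10.1]
finger_gap: 0.0644
grip_force: 35.0
```

Call:
send_rows:
  deltas: "0 0 2 0;0 0 4 0;0 0 4 0;1 0 3 0;1 -2.5 0 0;1 -3.5 0 0;0 -3.5 0 0;0 -3.5 0 0;0 -3.5 0 0;0 -3.5 0 0;-0.9 -3.5 0 0;-0.9 -3.5 0 0;-0.9 -2.5 0 0;0 -1.2 0 0;0 0 0 0;0 0 0 0;0 0 0 0"

```text
time: 41.22
tcp_pos: [0.4312, -0.26, 0.3455]
ee_rot: [3.141, -0.0, 3.137]
contact_force: [0.5, -0.0, -2.9]
finger_gap: 0.0644
grip_force: 35.0
```

```bash
python3 - <<'E'
from caps import *
s=read_state(); print(s['time'],s['tcp_pos'],s['ee_rot'],s['finger_gap'],s['contact_force'],s['q'])
c,p,d=grab('wrist'); W=cloud(c,d); caps(W,p,'wrist'); save(p,'w7.png')
E
```

```text
41.2167 [ 0.43120644 -0.25997687  0.34546236] [ 3.14115845e+00 -4.80682292e-04  3.13668720e+00] 0.06440988532016811 [ 0.47610859 -0.03045503 -2.94905452] [-0.09665627  0.24051694  0.59453155  2.0718123  -0.17456602  0.87749956
  2.16260759]
wrist cap [ 431.4 -354.5] r 31.9 ztop 0.0835 n 5854 mean [ 0.4298 -0.3537  0.0834]
```

Call:
send_rows:
  deltas: "0 0 -2 0;0 0 -4 0;0 0 -4 0;0 0 -1.6 0;0 0 -0.4 0;0 0 -0.3 0;0 0 -0.2 0;0 0 -0.1 0;0 0 0 0;0 0 0 0;0 0 0 0"

```text
time: 42.18
tcp_pos: [0.4313, -0.2609, 0.2204]
ee_rot: [-3.141, 0.001, 3.136]
contact_force: [-1.1, 0.0, -2.8]
finger_gap: 0.0645
grip_force: 35.0
```

Call:
send_rows:
  deltas: "0 0 -0.15 0;0 0 -0.1 0;0 0 0 0;0 0 0 0"

```text
time: 42.52
tcp_pos: [0.4315, -0.2611, 0.2186]
ee_rot: [3.141, 0.002, 3.136]
contact_force: [-6.5, 5.3, 30.8]
finger_gap: 0.0645
grip_force: 35.0
```

Call:
send_rows:
  deltas: "0 0 0 0;0 0 0 0;0 0 0 0;0 0 0 0;0 0 0 0;0 0 0 0"
  fingers: 0.84

```text
time: 43.02
tcp_pos: [0.4311, -0.2608, 0.2171]
ee_rot: [-3.141, -0.0, 3.136]
contact_force: [0.9, 0.3, -0.1]
finger_gap: 0.0789
grip_force: 0.0
```

Call:
send_rows:
  deltas: "0 0 1 0;0 0 2 0;0 0 4 0;0 0 4 0;0 0 4 0;0 0 4 0;0 2 2 0;0 3 0 0;0 3 0 0;0 0 0 0;0 0 0 0;0 0 0 0"

```text
time: 44.02
tcp_pos: [0.4309, -0.1812, 0.4276]
ee_rot: [-3.141, 0.0, 3.136]
contact_force: [0.1, 0.6, 0.1]
finger_gap: 0.0793
grip_force: 0.0
```

```bash
python3 st.py; python3 - <<'E'
from h import *
c,p,d=grab('wrist'); save(p,'w8.png'); W=cloud(c,d); x,y,z=W[...,0],W[...,1],W[...,2]; g=(abs(x-.42)<.08)&(abs(y+.485)<.09)
rect(W,g&(abs(z-.106)<.005),'gauge bar')
f=np.load('last.npz');q=f['p'];save(cv2.resize(q[150:330,180:420],(800,600),interpolation=cv2.INTER_CUBIC),'end.png')
E
```

```text
44.0167 [ 0.43085393 -0.18120125  0.42763593] [-3.14142221e+00  4.40596848e-04  3.13595109e+00] 0.07933781020975898 [0.06035883 0.57538299 0.08074673] 1.8652385067758985
wrist cap [ 430.7 -354. ] r 31.8 ztop 0.0834 n 3568 mean [ 0.4301 -0.3533  0.0834]
wrist cap [ 431.3 -260.5] r 31.8 ztop 0.0835 n 3373 mean [ 0.4303 -0.2599  0.0835]
wrist cap [ 631.8 -112.5] r 25.1 ztop 0.0754 n 356 mean [ 0.6368 -0.1122  0.0754]
scene cap [ 612.2 -117.7] r 35.7 ztop 0.0741 n 132 mean [ 0.6136 -0.1184  0.0744]
scene cap [ 431.2 -267.1] r 33.6 ztop 0.0823 n 194 mean [ 0.4295 -0.2672  0.0827]
scene cap [ 431.1 -358.3] r 33.1 ztop 0.082 n 215 mean [ 0.4311 -0.3606  0.0823]
gauge bar (scene) 272 [ 420.9 -490.6] [ 49.  129.5] 1.0 z 0.1031
gauge bar 331 [ 425.7 -424.1] [ 8.5 29. ] 82.1 z 0.1053
```

View pics/end.png

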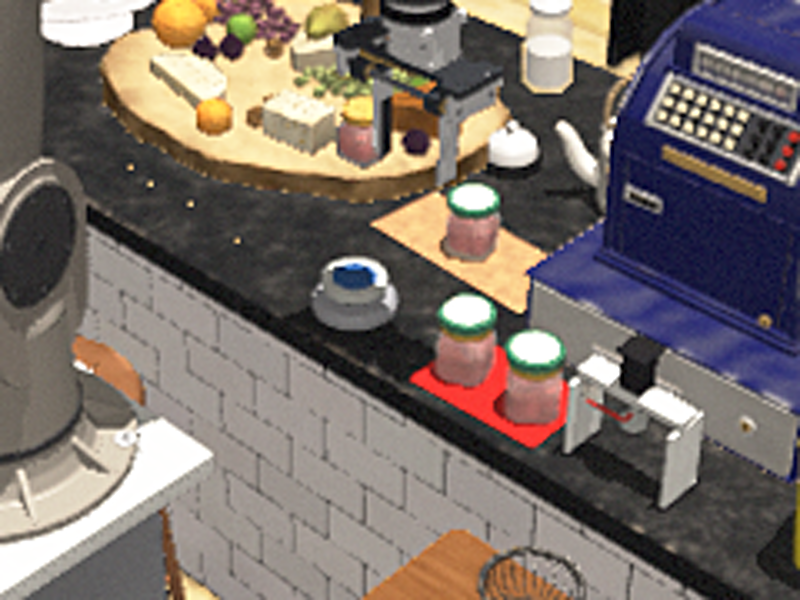

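All as required: two jars upright on the red mat, the stamped jar on the cork, and the gauge standing free at right. Hand in.

```bash
python3 -c "
from bench import close_job; print(close_job())"
```

```text
the job is handed in; nothing more can be done
None
```

The job is handed in: the left and right jars read about 20 mm (proud) and stand unstamped on the red mat, and the middle jar read about 12 mm, was pressed on the stamper until the plate bottomed (41 N briefly on the wrist) and stands on the cork mat. The gauge stands free on the counter right of the red mat; I kept clear of the doughnut but did not re-measure it at the end, and saw no muffin.

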